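# Go/no-go check of a shelving bearing block

### The job

Check the bronze bore of the shelf-carriage bearing block with the large double-ended plug gauge: slide the go end (green band) fully home into the bore, until the handle's shoulder meets the block, and draw it out again. Then offer the no-go end (red band) squarely to either mouth of the same bore and press with a light 5 to 10 N for about a second, so that its tapered nose sits in the mouth and it goes no further. Keep the gauge's force on the block below 25 N throughout, lay the gauge back in its wooden rest, either way round, and leave everything else on the table where it is.

Things in the scene. Friction and masses are not known exactly. Their poses are not given: they have to be found in the camera images.
- fixture: Dark steel fixture plate, 160 x 76 x 12 mm, fixed to the table, with two blue stops (34 mm high) at x = +-62 mm. Origin: centre of its underside; z up, y along the bore. It carries a grey bearing block, 50 mm wide (x), 40 mm deep (y), top 84 mm above the table (plus a 4 mm oil plug), with low bolted feet (68 mm over all, under 26 mm high); it does not move under 25 N.
- bore_nominal (a point): Nominal centre of the block's bore, 60 mm above the plate's origin. The bronze bore, 21.5 mm wide, runs straight through along the fixture's y, with open mouths at y = +-20 mm. BUT the block is clamped up to 14 mm to either side along x, unreported: find the true x by feel or sight (the flanks are flat, 25 mm from the bore axis). Height and direction are true.
- gauge: The large plug gauge, 128 mm long, about 0.3 kg, loose: aluminium handle 76 mm long and 26 mm square, go plug (green band) on its +x end, no-go plug (red band) on its -x end. Origin: middle of the handle's underside as it lies; z up. At the start it lies in the rest, go end towards the rest's +y.
- gauge_mid (a point): Centre of the gauge's handle (13 mm above its underside), the place to grasp, across the handle. Axes as the gauge.
- go_tip (a point): Centre of the end face of the go plug, 68 mm from the handle's centre. The go plug is 20 mm in diameter and 30 mm long up to the handle's shoulder, its end bevelled by 1.5 mm over the last 3 mm.
- nogo_tip (a point): Centre of the end face of the no-go plug, 60 mm from the handle's centre. The plug is 25 mm in diameter and 22 mm long; its last 8 mm taper to 14 mm diameter. Square and centred on the bore, this nose enters a mouth by about 5 mm and stops.
- rest: Wooden gauge rest, 70 x 100 mm, fixed, origin at the centre of its underside, z up. Two 12 mm thick notched uprights at y = +-31 mm carry the handle's ends, the gauge along the rest's y; notch floor 33 mm above the table, about 31 mm wide there and flaring out to the cheeks' tops at 50 mm. Between the uprights 50 mm are free for fingers, down to the base's top at 10 mm.
- rest_mid (a point): Where the handle's centre lies when the gauge is in the rest: 46 mm above the table, in the middle of the rest.
- small_gauge: Bystander: small plug gauge with blue and red bands, 98 mm long; leave it alone. Origin: underside centre.
- spare_bush: Bystander: loose bronze bush; leave it alone. Origin: underside centre.
- spare_bush2: Bystander: second loose bronze bush; leave it alone. Origin: underside centre.
- wrench: Bystander: steel wrench; leave it alone. Origin: underside centre.
- driver: Bystander: screwdriver; leave it alone. Origin: underside centre.
- parts_tray: Bystander: blue plastic parts tray, 130 x 180 x 35 mm; leave it alone. Origin: underside centre.
- roller_wheel: Bystander: black shelf-carriage wheel, 60 mm across; leave it alone. Origin: underside centre.
- pencil_cup: Bystander: black cup, 100 mm tall; leave it alone. Origin: underside centre.
Mind the look-alikes: they are no part of the job. Leave any pink or turquoise look-alike of the gauge alone.

How it is judged:
By the outcome, as a careful person would: the job done as asked, in the order asked, and still so for the second after the job is handed in, with the robot touching nothing.
It also fails if it takes over 64 s, if anything falls off the work surface, if the arm or the gripper's body presses on something with over 40 N, if the wrist force passes 120 N, or if a joint passes its speed limit or range.

### The arm

A 7-joint arm with a two-finger parallel gripper is mounted at the origin on the work surface. World frame = base frame: x ahead of the robot, y to its left, z up, the work surface at z = 0. Lengths are in m, angles in rad, forces in N, time in s.
With the tool pointing down it reaches from about 0.425 to 0.925 m from the base axis. Payload 6.8 kg.
Tool frame: the origin (TCP) lies at the very end of the fingers, on their centre line; the grasp point (between the pads) lies 19 mm behind it; z points along the fingers, y is the line along which they close (so a half turn about z gives the same grasp; the last joint's range is limited). The gripper opens to 85 mm and grips with 20 to 120 N. Pads are 22 mm wide; open, the fingers measure 114 mm over their backs; the gripper's body (76 mm by 85 mm) begins 54 mm behind the grasp point. The pads swing forward as they close: fully open they stand 13 mm farther back than shut.
Start: joints at [-1.215, 0.477, 0.022, 1.555, -0.011, 1.109, -0.083], TCP at [0.302, 0.604, 0.231] pointing down, gripper open.
Joint ranges: [-2.96, 2.96], [-0.34, 2.1], [-1.41, 1.46], [0.24, 2.44], [-1.37, 4.51], [0.17, 1.92], [-2.96, 2.96]. Speed limits (rad/s): [2.39, 2.39, 3.14, 3.14, 3.14, 3.14, 3.14].

### API

Orientations are given as a rotation vector (axis times angle).
In Python, from bench import r gives the robot as it stands.
- The arm moves only by the shell command python3 -m jog 'ROWS' [FORCE]. ROWS is JSON, a list of rows, each an object of numbers: "fingers": the finger opening in m, from 0 to 0.0854; "x", "y", "z": the shift along the tool's x, y, z in m; "rx", "ry", "rz": the turn, a rotation vector about the tool's x, y, z in degrees. In form: [{"fingers": .., "x": .., "y": .., "z": .., "rx": .., "ry": .., "rz": ..}, ...]. A call has 1 to 8 rows; each row shifts and turns the commanded pose from where the row before left it, along the tool's axes as they then stand; what a row does not reach is not made up. A row lasts 1/8 s, in which the tool goes at most 62.5 mm and 10.7 degrees, less where a joint would pass 70% of its speed; a pose out of reach is approached as far as the arm can. A call is refused whole if a number of a shift passes 0.0625 or a number of a turn 10.7, either way. A call with a gripper value outside its range is refused whole. The fingers move at their own pace and stop on an object; FORCE is the grip in N (left out, the last holds). Time passes only in rows, so rows that do not move let the fingers close. It gives the time, the measured TCP pose, the force, the opening and the grip force at its end, in the units of the state.
- r.get_obs(): the state, without advancing time (a new reading comes with each control period).
- r.grab_frame(name): name is "side" or "top"; returns (picture, depth): 480x640x3 uint8, red, green, blue; 480x640 float32, m along the optical axis (not along the pixel's ray), 0 where there is no reading.
- r.get_calibration(name): a dict with "mtx" (3x3 intrinsics, pixels), "extrinsics" (4x4, takes a point from camera to world coordinates). Camera axes: x right, y down, z forward; pixel columns grow to the right and rows downward; lengths in m; the calibration is good to about 2 mm. A picture is of the moment at which its call begins. get_calibration takes no time and is no camera call.
- r.hand_in(): hands the job in; it is judged then, once.
Trained networks look in the newest picture that a camera, given by its name, has taken for a name from the list of things; names that differ only in an ending like _2 or _b are one class to them, and where a whole thing is asked for, a point or a joint stands for the part that bears it (a point fixed in the world has none). Each returns a list of dicts, best first, with "score" (0 to 1); they miss things now and then, are a little off and sometimes report something else, mostly with a low value. They report only what shows in the picture. A call takes as long as a camera call. They do not tell look-alikes from the thing itself.
- r.search_frame(target, camera): "xyz" ([x, y, z] in m, in world coordinates, good to about 4 mm: the middle of the surface that is visible of it).
- r.landmark_of(target, camera): "xyz" ([x, y, z] in m, in world coordinates, good to about 4 mm: a listed point, or the origin of a listed thing).
The state is a dict: "clock": time; "joints": joint angles; "qvel": joint speeds; "tau": joint torques, N m; "tcp_pos": TCP position; "orientation": TCP orientation; "contact_force": force on the tool from outside, world axes, zero at the start; "moment": the same for the moment, N m; "grip_width": finger opening in m; "gripper_force": force on a finger pad.
Only numpy, scipy, OpenCV 4.12 (cv2) and the standard library are available. Lean on these libraries where they do the work, as an engineer would, in place of code of your own. Each camera call takes 0.05 s, during which the arm holds its last target. There are 200 camera calls.

## Working session

There is one attempt and no reset: what is moved stays moved. The work goes in short steps, Python scripts to look and compute and a shell command to move; the robot and the scene stay as the last step left them, time stands still between calls to the robot, and variables do not carry over. Pictures are saved under pics/ and viewed, at most 10 in all, crops included, and the job is handed in when it is done.

```bash
mkdir -p pics; ls
cat > h.py <<'E'
import numpy as np,cv2
from bench import r
from scipy.spatial.transform import Rotation as R
def world(cam,depth,u,v):
    c=r.get_calibration(cam);K=np.array(c["mtx"]);T=np.array(c["extrinsics"])
    d=depth[int(v),int(u)]
    p=np.array([(u-K[0,2])/K[0,0]*d,(v-K[1,2])/K[1,1]*d,d,1]);return (T@p)[:3]
def cloud(cam,depth):
    c=r.get_calibration(cam);K=np.array(c["mtx"]);T=np.array(c["extrinsics"])
    v,u=np.mgrid[:480,:640];d=depth
    P=np.stack([(u-K[0,2])/K[0,0]*d,(v-K[1,2])/K[1,1]*d,d],-1)
    return P@T[:3,:3].T+T[:3,3]
def pix(cam,p):
    c=r.get_calibration(cam);K=np.array(c["mtx"]);T=np.linalg.inv(np.array(c["extrinsics"]))
    q=K@(T[:3,:3]@np.array(p)+T[:3,3]);return (q[:2]/q[2]).round(0)
def st():
    o=r.get_obs();M=R.from_rotvec(o["orientation"]).as_matrix()
    print("t",round(o["clock"],2),"tcp",np.round(o["tcp_pos"],4),"F",np.round(o["contact_force"],1),"M",np.round(o["moment"],2),"w",round(o["grip_width"],4),"gf",np.round(o["gripper_force"],1),"J",np.round(o["joints"],2));print(M.round(4).tolist());return o,M
E
python3 - <<'E'
from h import *
st()
for c in("side","top"):
    im,d=r.grab_frame(c);cv2.imwrite(f"pics/{c}0.png",im[:,:,::-1]);np.save(f"{c}0.npy",d)
    np.save(f"{c}im.npy",im)
    print(c,np.array(r.get_calibration(c)["extrinsics"])[:3].round(3).tolist())
    for t in("fixture","bore_nominal","gauge","gauge_mid","go_tip","nogo_tip","rest","rest_mid","small_gauge"):
        for f in(r.landmark_of,):
            print(c,t,[(np.round(x["xyz"],3).tolist(),round(x["score"],2),pix(c,x["xyz"]).tolist()) for x in f(t,c)[:3]])
E
```

```text
pics
t 0.0 tcp [0.3017 0.6032 0.2303] F [-0.4  1.1  0.1] M [ 0.03 -0.02  0.02] w 0.0855 gf 0.0 J [-1.22  0.48  0.02  1.56 -0.01  1.11 -0.08]
[[-0.8944, 0.4473, -0.0007], [0.4473, 0.8944, -0.0016], [-0.0001, -0.0018, -1.0]]
side [[0.789, -0.423, 0.446, 0.012], [-0.615, -0.545, 0.57, -0.705], [0.002, -0.724, -0.69, 0.914]]
side fixture [([0.544, 0.148, 0.001], 0.88, [275.0, 225.0])]
side bore_nominal [([0.548, 0.14, 0.061], 0.55, [277.0, 207.0])]
side gauge [([0.371, -0.012, -0.004], 0.88, [250.0, 304.0]), ([0.369, -0.202, 0.001], 0.77, [305.0, 365.0]), ([0.525, -0.176, 0.037], 0.64, [360.0, 304.0])]
side gauge_mid [([0.368, -0.206, 0.015], 0.9, [306.0, 362.0]), ([0.375, -0.014, 0.008], 0.81, [252.0, 300.0]), ([0.53, -0.176, 0.046], 0.69, [363.0, 300.0])]
side go_tip [([0.506, -0.107, 0.048], 0.96, [331.0, 284.0]), ([0.361, 0.054, 0.011], 0.91, [228.0, 282.0]), ([0.302, -0.202, 0.014], 0.78, [275.0, 381.0])]
side nogo_tip [([0.55, -0.234, 0.043], 0.73, [390.0, 315.0]), ([0.387, -0.069, 0.01], 0.72, [272.0, 313.0]), ([0.428, -0.205, 0.009], 0.65, [331.0, 347.0])]
side rest [([0.529, -0.
[... 578 characters left out ...]
46.0]), ([0.37, -0.011, -0.001], 0.88, [321.0, 314.0])]
top gauge_mid [([0.373, -0.013, 0.012], 0.85, [322.0, 313.0]), ([0.368, -0.201, 0.014], 0.75, [403.0, 315.0]), ([0.72, 0.325, 0.0], 0.51, [185.0, 170.0])]
top go_tip [([0.505, -0.112, 0.041], 0.86, [365.0, 256.0]), ([0.36, 0.052, 0.012], 0.57, [294.0, 318.0]), ([0.308, -0.198, 0.013], 0.56, [402.0, 341.0])]
top nogo_tip [([0.428, -0.21, 0.008], 0.97, [405.0, 289.0]), ([0.547, -0.232, 0.045], 0.77, [417.0, 237.0]), ([0.39, -0.071, 0.012], 0.55, [347.0, 305.0])]
top rest [([0.53, -0.178, 0.003], 0.62, [391.0, 246.0])]
top rest_mid [([0.53, -0.18, 0.043], 0.87, [394.0, 245.0])]
top small_gauge [([0.727, 0.168, 0.004], 0.7, [249.0, 167.0])]
```

Run:
```python
import cv2,numpy as np
a=cv2.imread("pics/side0.png")[150:420,170:470];b=cv2.imread("pics/top0.png")[180:350,200:440]
a=cv2.resize(a,None,fx=1.35,fy=1.35*1,interpolation=3);b=cv2.resize(b,None,fx=1.65,fy=1.65,interpolation=3)
h=max(a.shape[0],b.shape[0]);f=lambda i:cv2.copyMakeBorder(i,0,h-i.shape[0],0,0,0)
o=np.hstack([f(a),f(b)])[:, :];o=cv2.resize(o,(800,int(h*800/o.shape[1])));print(o.shape);cv2.imwrite("pics/crop0.png",o)
from h import *
# heights of top surfaces
for c in("side","top"):
    d=np.load(f"{c}0.npy");P=cloud(c,d);ok=d>0
    z=P[...,2]
    m=ok&(z>.079)&(z<.0865)&(abs(P[...,0]-.548)<.07)&(abs(P[...,1]-.145)<.07)
    q=P[m];print(c,"block top",len(q),q.mean(0).round(4),np.median(q[:,2]).round(4))
    if len(q)>10:
        (cx,s,an)=cv2.minAreaRect((q[:,:2]*1000).astype(np.float32));print(cx,s,an)
        np.save(f"blk_{c}.npy",q)
    m=ok&(z>.054)&(z<.064)&(abs(P[...,0]-.528)<.06)&(abs(P[...,1]+.176)<.09)
    q=P[m];print(c,"handle top",len(q));
    if len(q)>10:print(q.mean(0).round(4),cv2.minAreaRect((q[:,:2]*1000).astype(np.float32)))
    m=ok&(z>.006)&(z<.017)&(abs(P[...,0]-.548)<.11)&(abs(P[...,1]-.145)<.11)
    q=P[m];print(c,"plate",len(q),cv2.minAreaRect((q[:,:2]*1000).astype(np.float32)))
    m=ok&(z>.031)&(z<.037)&(abs(P[...,0]-.548)<.09)&(abs(P[...,1]-.145)<.09)
    q=P[m]
    im=np.load(f"{c}im.npy")[m].astype(int); bl=im[:,2]>im[:,0]+40
    q=q[bl]
    if len(q)>10:
        _,l,ce=cv2.kmeans(q[:,:2].astype(np.float32),2,None,(3,50,1e-6),5,2);print("stops",ce,np.bincount(l.ravel()))
```

```text
(363, 800, 3)
side block top 274 [0.55   0.1407 0.0827] 0.0828
(551.6773071289062, 142.0191192626953) (46.80854034423828, 52.34012222290039) 88.31200408935547
side handle top 534
[ 0.5268 -0.1774  0.0575] ((526.2828979492188, -170.96707153320312), (30.26889419555664, 122.92317199707031), 17.714195251464844)
side plate 938 ((549.096435546875, 115.02653503417969), (132.99488830566406, 165.6287841796875), 86.19094848632812)
top block top 330 [0.5522 0.143  0.0839] 0.0839
(552.6058959960938, 143.32186889648438) (40.330711364746094, 50.361732482910156) 86.73950958251953
top handle top 497
[ 0.5284 -0.1727  0.0587] ((526.992431640625, -170.28472900390625), (34.813629150390625, 124.65033721923828), 25.803409576416016)
top plate 1295 ((550.0139770507812, 147.30775451660156), (208.1643524169922, 210.50863647460938), 85.66605377197266)
stops [[0.48768264 0.14318319]
 [0.6135423  0.13206361]] [10  8]
```

View pics/crop0.png

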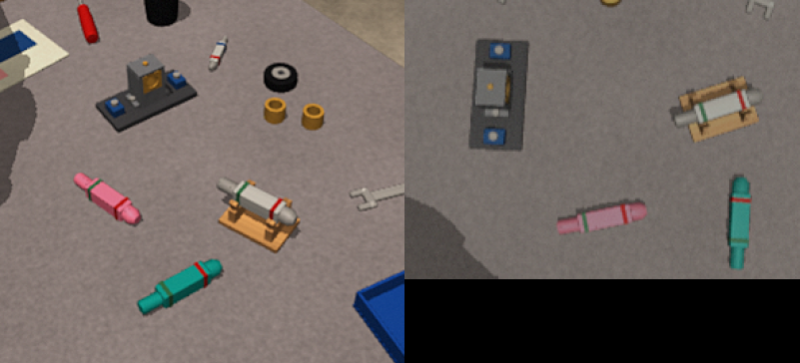

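View pics/side0.png

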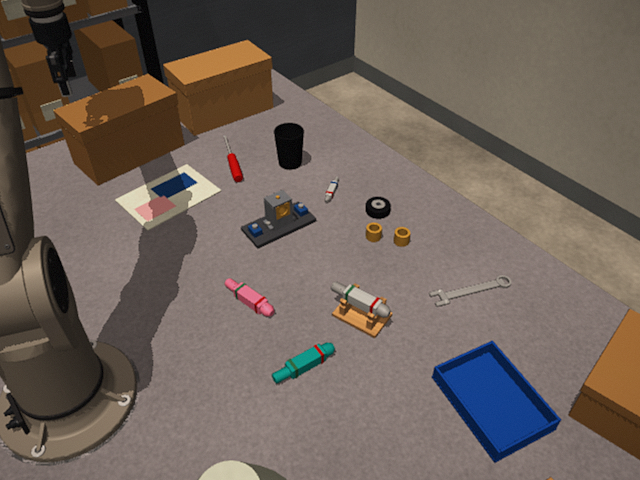

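The real gauge is the grey aluminium one in the wooden rest, at side (363,300) and top (392,246). The pink one at (250,298) and the turquoise one at (305,362) lie on the table and are look-alikes. The bore's mouth at side (284,210) faces the camera, on the fixture's -y side.

```bash
cat > m.py <<'E'
from h import *
def onplane(c,uv,z):
    k=r.get_calibration(c);K=np.array(k["mtx"]);T=np.array(k["extrinsics"])
    uv=np.atleast_2d(uv).astype(float);D=np.c_[uv,np.ones(len(uv))]@np.linalg.inv(K).T@T[:3,:3].T;o=T[:3,3]
    return (o+D*((z-o[2])/D[:,2:]))[:,:2]
E
python3 - <<'E'
from m import *
for c in("top","side"):
    im=np.load(f"{c}im.npy").astype(int);d=np.load(f"{c}0.npy");P=cloud(c,d)
    reg=(abs(P[...,0]-.55)<.11)&(abs(P[...,1]-.145)<.07)&(d>0)
    R_,G,B=im[...,0],im[...,1],im[...,2]
    blue=reg&(B>R_+35)&(P[...,2]>.025)
    n,l,s,ce=cv2.connectedComponentsWithStats(blue.astype(np.uint8))
    for i in range(1,n):
        if s[i,4]>8:
            q=P[l==i];print(c,"blue",s[i,4],ce[i].round(1),q.mean(0).round(4),onplane(c,ce[i],.034).round(4))
    dark=reg&(im.sum(-1)<200)&(P[...,2]<.03)
    n,l,s,ce=cv2.connectedComponentsWithStats(dark.astype(np.uint8))
    i=1+s[1:,4].argmax();v,u=np.where(l==i);xy=onplane(c,np.c_[u,v],.012)*1000
    print(c,"plate",cv2.minAreaRect(xy.astype(np.float32)),len(u))
# block faces, side cam
d=np.load("side0.npy");P=cloud("side",d)
m=(d>0)&(abs(P[...,0]-.552)<.026)&(P[...,2]>.032)&(P[...,2]<.078)&(abs(P[...,1]-.123)<.008)
q=P[m];A=np.c_[q[:,0]-.55,q[:,2]-.06,np.ones(len(q))];x=np.linalg.lstsq(A,q[:,1],rcond=None)[0];e=q[:,1]-A@x
k=abs(e)<.002;x=np.linalg.lstsq(A[k],q[k,1],rcond=None)[0];print("face y",x,k.sum(),np.degrees(np.arctan(x[0])), "x range",np.percentile(q[k,0],[1,99]))
# bronze pixels in side: bore mouth
im=np.load("sideim.npy").astype(int);hsv=cv2.cvtColor(im.astype(np.uint8),cv2.COLOR_RGB2HSV)
br=(hsv[...,1]>110)&(hsv[...,0]<30)&(abs(P[...,0]-.55)<.04)&(abs(P[...,1]-.135)<.04)&(P[...,2]<.08)&(P[...,2]>.03)
v,u=np.where(br);print("bronze",len(u),u.min(),u.max(),v.min(),v.max(),cv2.fitEllipse(cv2.convexHull(np.c_[u,v].astype(np.int32))))
o=im[150:270,220:340].astype(np.uint8)[:,:,::-1];cv2.imwrite("pics/blk.png",cv2.resize(o,(600,600),interpolation=3))
for t in ("pencil_cup","driver"):print(t,[np.round(z["xyz"],3).tolist() for z in r.landmark_of(t,"side")[:2]])
# gauge tops
d=np.load("top0.npy");P=cloud("top",d);q=P[(d>0)&(P[...,2]>.0565)&(P[...,2]<.064)&(abs(P[...,0]-.528)<.05)&(abs(P[...,1]+.175)<.06)]
print("handle",len(q),cv2.minAreaRect((q[:,:2]*1000).astype(np.float32)),q.mean(0).round(4),cv2.fitLine(q[:,:2].astype(np.float32),2,0,.01,.01).ravel())
E
```

```text
top blue 71 [257.8 211.2] [0.6113 0.1396 0.0285] [[0.6104 0.1387]]
top blue 79 [254.1 262.9] [0.4887 0.1459 0.0286] [[0.4883 0.1451]]
top plate ((551.986572265625, 142.75030517578125), (76.30131530761719, 158.83718872070312), 87.17189025878906) 1021
side blue 43 [300.1 208.3] [0.6085 0.1356 0.0275] [[0.6041 0.1294]]
side blue 51 [254.  229.3] [0.484  0.141  0.0275] [[0.4806 0.1348]]
side plate ((548.5148315429688, 137.3110809326172), (82.42916107177734, 163.61167907714844), 87.2034683227539) 1213
face y [-0.0459503  -0.00352373  0.12351135] 184 -2.630907359141279 x range [0.52631848 0.57524166]
bronze 181 276 289 202 219 ((282.282470703125, 210.29415893554688), (13.417947769165039, 21.456411361694336), 50.39619064331055)
pencil_cup [[0.716, 0.332, -0.001], [0.506, -0.105, 0.047]]
driver [[0.598, 0.43, 0.001]]
handle 408 ((528.013916015625, -171.39707946777344), (26.49112892150879, 117.03217315673828), 17.776918411254883) [ 0.5292 -0.1754  0.0593] [ 0.3009907  -0.95362705  0.5292283  -0.17540365]
```

View pics/blk.png

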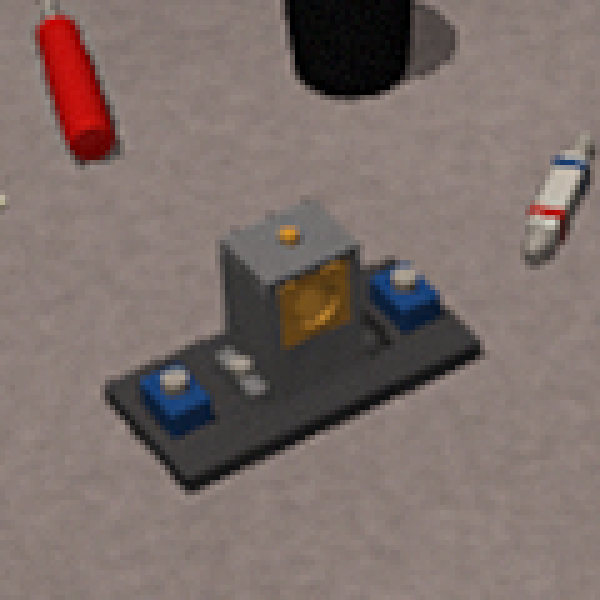

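```bash
python3 -m jog '[{"x":-0.0394,"y":-0.0425},{"x":-0.0394,"y":-0.0425},{"x":-0.0394,"y":-0.0425},{"x":-0.0394,"y":-0.0425},{"x":-0.0394,"y":-0.0425},{"x":-0.0394,"y":-0.0425},{"x":-0.0394,"y":-0.0425},{"x":-0.0394,"y":-0.0425}]'
python3 -m jog '[{"x":-0.0394,"y":-0.0425},{"x":-0.0394,"y":-0.0425},{"x":-0.0394,"y":-0.0425},{"x":-0.0394,"y":-0.0425},{"x":-0.0394,"y":-0.0425},{"x":-0.0394,"y":-0.0425},{"rz":9.1},{"rz":9.1}]'
python3 -m jog '[{"rz":9.1},{"rz":9.1},{"rz":9.1},{"z":0.05},{"z":0.05},{}]'; python3 -c "from h import *;st()"
```

```text
t 1.1 tcp [0.3019 0.6037 0.2313] F [ 0.1 -0.7  0.4] M [-0.    0.02 -0.  ] w 0.0852 gf 0.0 J [-1.22  0.48  0.02  1.56 -0.01  1.11 -0.08]
[[-0.8944, 0.4473, -0.0], [0.4473, 0.8944, 0.0001], [0.0, 0.0, -1.0]]validation failed for argument at $[0]...
validation failed for argument at $[0]...
validation failed for argument at $[0]...
```

```bash
python3 -m jog '[{"fingers":0.085,"x":-0.0394,"y":-0.0425,"z":0,"rx":0,"ry":0,"rz":0},{"fingers":0.085,"x":-0.0394,"y":-0.0425,"z":0,"rx":0,"ry":0,"rz":0},{"fingers":0.085,"x":-0.0394,"y":-0.0425,"z":0,"rx":0,"ry":0,"rz":0},{"fingers":0.085,"x":-0.0394,"y":-0.0425,"z":0,"rx":0,"ry":0,"rz":0},{"fingers":0.085,"x":-0.0394,"y":-0.0425,"z":0,"rx":0,"ry":0,"rz":0},{"fingers":0.085,"x":-0.0394,"y":-0.0425,"z":0,"rx":0,"ry":0,"rz":0},{"fingers":0.085,"x":-0.0394,"y":-0.0425,"z":0,"rx":0,"ry":0,"rz":0}]'
```

```text
clock: 1.98
tcp_pos: [0.416, 0.2125, 0.2317]
orientation: [0.722, 3.057, 0.002]
contact_force: [1.1, 0.9, -0.7]
grip_width: 0.0851
gripper_force: 0.0
```

```bash
python3 -m jog '[{"fingers":0.085,"x":-0.0394,"y":-0.0425,"z":0,"rx":0,"ry":0,"rz":0},{"fingers":0.085,"x":-0.0394,"y":-0.0425,"z":0,"rx":0,"ry":0,"rz":0},{"fingers":0.085,"x":-0.0394,"y":-0.0425,"z":0,"rx":0,"ry":0,"rz":0},{"fingers":0.085,"x":-0.0394,"y":-0.0425,"z":0,"rx":0,"ry":0,"rz":0},{"fingers":0.085,"x":-0.0394,"y":-0.0425,"z":0,"rx":0,"ry":0,"rz":0},{"fingers":0.085,"x":-0.0394,"y":-0.0425,"z":0,"rx":0,"ry":0,"rz":0},{"fingers":0.085,"x":-0.0394,"y":-0.0425,"z":0,"rx":0,"ry":0,"rz":0}]'
python3 -m jog '[{"fingers":0.085,"x":0,"y":0,"z":0,"rx":0,"ry":0,"rz":9.1},{"fingers":0.085,"x":0,"y":0,"z":0,"rx":0,"ry":0,"rz":9.1},{"fingers":0.085,"x":0,"y":0,"z":0,"rx":0,"ry":0,"rz":9.1},{"fingers":0.085,"x":0,"y":0,"z":0,"rx":0,"ry":0,"rz":9.1},{"fingers":0.085,"x":0,"y":0,"z":0.04,"rx":0,"ry":0,"rz":9.1},{"fingers":0.085,"x":0,"y":0,"z":0.04,"rx":0,"ry":0,"rz":0},{"fingers":0.085,"x":0,"y":0,"z":0,"rx":0,"ry":0,"rz":0}]'
python3 - <<'E'
from h import *
o,M=st()
im,d=r.grab_frame("side");cv2.imwrite("pics/s1.png",cv2.resize(im[200:380,260:480][:,:,::-1],None,fx=3,fy=3))
t=np.array([.5285,-.1755,.025]);print(M.T@(t-np.array(o["tcp_pos"])))
E
```

```text
clock: 2.85
tcp_pos: [0.5297, -0.1768, 0.2316]
orientation: [0.721, 3.057, 0.001]
contact_force: [0.6, 1.0, -0.2]
grip_width: 0.0848
gripper_force: 0.0
clock: 3.72
tcp_pos: [0.5271, -0.1744, 0.1491]
orientation: [-1.845, -2.537, 0.004]
contact_force: [-0.4, -0.6, 0.7]
grip_width: 0.0848
gripper_force: 0.0
t 3.73 tcp [ 0.5271 -0.1744  0.1491] F [-0.4 -0.6  0.7] M [-0.03 -0.03  0.04] w 0.0848 gf 0.0 J [-0.25  0.43  0.59  1.95 -0.31  0.86  0.81]
[[-0.3082, 0.9513, -0.0056], [0.9513, 0.3082, 0.0008], [0.0025, -0.0051, -1.0]]
[-0.00180755  0.00157779  0.12410677]
```

```bash
python3 -m jog '[{"fingers":0.085,"x":0,"y":0.001,"z":0.04,"rx":0,"ry":0,"rz":0},{"fingers":0.085,"x":0,"y":0,"z":0.035,"rx":0,"ry":0,"rz":0},{"fingers":0.085,"x":0,"y":0,"z":0.03,"rx":0,"ry":0,"rz":0},{"fingers":0.085,"x":0,"y":0,"z":0.018,"rx":0,"ry":0,"rz":0},{"fingers":0.085,"x":0,"y":0,"z":0,"rx":0,"ry":0,"rz":0}]'; python3 -m jog '[{"fingers":0.02,"x":0,"y":0,"z":0,"rx":0,"ry":0,"rz":0},{"fingers":0.02,"x":0,"y":0,"z":0,"rx":0,"ry":0,"rz":0},{"fingers":0.02,"x":0,"y":0,"z":0,"rx":0,"ry":0,"rz":0},{"fingers":0.02,"x":0,"y":0,"z":0,"rx":0,"ry":0,"rz":0},{"fingers":0.02,"x":0,"y":0,"z":0,"rx":0,"ry":0,"rz":0},{"fingers":0.02,"x":0,"y":0,"z":0,"rx":0,"ry":0,"rz":0}]' 70;python3 -c "from h import *;st()"
```

```text
clock: 4.4
tcp_pos: [0.5304, -0.175, 0.0286]
orientation: [-1.848, -2.54, -0.0]
contact_force: [0.0, 0.2, 0.4]
grip_width: 0.0848
gripper_force: 0.0
clock: 5.15
tcp_pos: [0.5304, -0.175, 0.0291]
orientation: [1.848, 2.54, 0.001]
contact_force: [-0.6, 0.9, 5.6]
grip_width: 0.0252
gripper_force: 69.5
t 5.15 tcp [ 0.5304 -0.175   0.0291] F [-0.6  0.9  5.6] M [ 0.11  0.25 -0.01] w 0.0252 gf 69.5 J [-0.15  0.61  0.46  2.01 -0.45  0.63  0.93]
[[-0.3076, 0.9515, 0.0009], [0.9515, 0.3076, 0.0001], [-0.0001, 0.0009, -1.0]]
```

```bash
python3 -m jog '[{"fingers":0.02,"x":0,"y":0,"z":-0.01,"rx":0,"ry":0,"rz":0},{"fingers":0.02,"x":0,"y":0,"z":-0.03,"rx":0,"ry":0,"rz":0},{"fingers":0.02,"x":0,"y":0,"z":-0.04,"rx":0,"ry":0,"rz":0},{"fingers":0.02,"x":0,"y":0,"z":-0.01,"rx":0,"ry":0,"rz":0},{"fingers":0.02,"x":0,"y":0,"z":0,"rx":0,"ry":0,"rz":0}]';python3 -c "from h import *;st()"; python3 -m jog '[{"fingers":0.02,"x":0.025,"y":0.01,"z":0,"rx":0,"ry":0,"rz":0},{"fingers":0.02,"x":0.045,"y":0.0186,"z":0,"rx":0,"ry":0,"rz":0},{"fingers":0.02,"x":0.045,"y":0.0186,"z":0,"rx":0,"ry":0,"rz":0},{"fingers":0.02,"x":0.045,"y":0.0186,"z":0,"rx":0,"ry":0,"rz":0},{"fingers":0.02,"x":0.03,"y":0.0125,"z":0,"rx":0,"ry":0,"rz":6.9},{"fingers":0.02,"x":0,"y":0,"z":0,"rx":0,"ry":0,"rz":6.9},{"fingers":0.02,"x":0,"y":0,"z":0,"rx":0,"ry":0,"rz":6.9},{"fingers":0.02,"x":0,"y":0,"z":0,"rx":0,"ry":0,"rz":0}]';python3 -c "from h import *;st()"
```

```text
clock: 5.78
tcp_pos: [0.53, -0.1746, 0.1183]
orientation: [1.848, 2.54, 0.001]
contact_force: [0.3, 0.3, -2.7]
grip_width: 0.0252
gripper_force: 69.5
t 5.78 tcp [ 0.53   -0.1746  0.1183] F [ 0.3  0.3 -2.7] M [ 0.01  0.03 -0.  ] w 0.0252 gf 69.5 J [-0.23  0.48  0.56  1.97 -0.35  0.79  0.85]
[[-0.3081, 0.9514, 0.0006], [0.9514, 0.3081, 0.0003], [0.0001, 0.0006, -1.0]]
clock: 6.78
tcp_pos: [0.5449, 0.0301, 0.1167]
orientation: [-2.272, -2.168, 0.005]
contact_force: [0.7, -0.0, -3.5]
grip_width: 0.0251
gripper_force: 69.2
t 6.78 tcp [0.5449 0.0301 0.1167] F [ 0.7 -0.  -3.5] M [-0.05  0.08 -0.02] w 0.0251 gf 69.2 J [-0.67  0.48  0.65  2.   -0.4   0.79  0.17]
[[0.0469, 0.9989, -0.0029], [0.9989, -0.0469, -0.0012], [-0.0013, -0.0028, -1.0]]
```

```bash
python3 -m jog '[{"fingers":0.02,"x":0,"y":0,"z":0.03,"rx":0,"ry":0,"rz":0},{"fingers":0.02,"x":0,"y":0,"z":0.03,"rx":0,"ry":0,"rz":0},{"fingers":0.02,"x":0,"y":0,"z":0.0136,"rx":0,"ry":0,"rz":0},{"fingers":0.02,"x":0,"y":0,"z":0,"rx":0,"ry":0,"rz":0},{"fingers":0.02,"x":0,"y":0,"z":0,"rx":0,"ry":0,"rz":0}]';python3 - <<'E'
from m import *
st()
for c in("side","top"):
    im,d=r.grab_frame(c);np.save(f"{c}1im.npy",im);np.save(f"{c}1.npy",d);P=cloud(c,d)
    for t in("go_tip","gauge_mid"):
        print(c,t,[(np.round(x["xyz"],4).tolist(),round(x["score"],2),pix(c,x["xyz"]).tolist()) for x in r.landmark_of(t,c)[:4]])
    m=(d>0)&(P[...,2]>.079)&(P[...,2]<.0865)&(abs(P[...,0]-.55)<.035)&(abs(P[...,1]-.143)<.03)
    q=P[m];print("block",cv2.minAreaRect((q[:,:2]*1000).astype(np.float32)),q.mean(0).round(4))
    m=(d>0)&(P[...,2]>.055)&(P[...,2]<.074)&(abs(P[...,0]-.55)<.012)&(P[...,1]<.12)&(P[...,1]>.072)
    q=P[m];print("plug",len(q),q.mean(0).round(4) if len(q) else "",q.max(0),cv2.minAreaRect((q[:,:2]*1000).astype(np.float32)))
a=np.load("side1im.npy")[160:280,220:340,::-1];b=np.load("top1im.npy")[190:290,210:330,::-1]
cv2.imwrite("pics/s2.png",np.hstack([cv2.resize(a,(400,400),interpolation=3),cv2.resize(b,(400,333),interpolation=3).copy() if 0 else cv2.copyMakeBorder(cv2.resize(b,(400,333),interpolation=3),0,67,0,0,0)]))
E
```

```text
clock: 7.4
tcp_pos: [0.5468, 0.0298, 0.0454]
orientation: [2.274, 2.167, 0.002]
contact_force: [0.3, -0.1, -3.5]
grip_width: 0.0253
gripper_force: 69.2
t 7.4 tcp [0.5468 0.0298 0.0454] F [ 0.3 -0.1 -3.5] M [ 0.02 -0.06 -0.04] w 0.0253 gf 69.2 J [-0.59  0.59  0.56  2.03 -0.5   0.66  0.25]
[[0.0483, 0.9988, 0.0013], [0.9988, -0.0483, 0.0001], [0.0002, 0.0013, -1.0]]
side go_tip [([0.3594, 0.0536, 0.0111], 0.94, [227.0, 283.0]), ([0.5509, 0.0992, 0.063], 0.88, [289.0, 215.0])]
side gauge_mid [([0.3739, -0.0127, 0.0109], 0.97, [251.0, 299.0]), ([0.3682, -0.2029, 0.0125], 0.96, [305.0, 362.0]), ([0.5445, 0.0311, 0.0636], 0.85, [305.0, 233.0])]
block ((551.1188354492188, 141.51199340820312), (45.04401779174805, 52.189815521240234), 84.8255615234375) [0.5476 0.1416 0.0827]
plug 19 [0.5434 0.0833 0.0687] [0.54975219 0.09169274 0.07242132] ((543.8187255859375, 83.66310119628906), (19.963340759277344, 4.6088104248046875), 54.7943115234375)
top go_tip [([0.3061, -0.1997, 0.0125], 0.91, [402.0, 342.0]), ([0.3559, 0.0539, 0.0116], 0.76, [293.0, 320.0]), ([0.5509, 0.1446, -0.0001], 0.42, [257.0, 238.0])]
top gauge_mid [([0.3714, -0.2036, 0.0108], 0.95, [403.0, 313.0]), ([0.5505, 0.1419, 0.06], 0.66, [254.0, 235.0]), ([0.376, -0.0114, 0.0116], 0.55, [321.0, 311.0])]
block ((556.8842163085938, 154.08792114257812), (17.283418655395508, 42.253196716308594), 85.21160125732422) [0.5616 0.1553 0.0842]Traceback (most recent call last):
  File "<stdin>", line 10, in <module>
    return umr_maximum(a, axis, None, out, keepdims, initial, where)
ValueError: zero-size array to reduction operation maximum which has no identity
```

```bash
python3 -m jog '[{"fingers":0.02,"x":0,"y":0,"z":0,"rx":0,"ry":0,"rz":0}]';python3 -m jog '[{"fingers":0.02,"x":0,"y":0,"z":0.0,"rx":0,"ry":0,"rz":0}]';python3 - <<'E'
from m import *
st()
im=np.load("side1im.npy").copy()
u=np.array([.0488,.9988,0]);
a=np.load("sideim.npy");
def ov(a):
    a=a[175:255,235:335,::-1];return cv2.resize(a,(400,320),interpolation=3)
cv2.imwrite("pics/s2.png",np.hstack([ov(a),ov(im)]))
for y in(.0298,.0978,.1227):print(y,pix("side",[.5468+(y-.0298)*.0488,y,.060]))
E
```

```text
clock: 7.82
tcp_pos: [0.5462, 0.0301, 0.0449]
orientation: [2.274, 2.167, 0.001]
contact_force: [-0.8, 1.3, -3.7]
grip_width: 0.0246
gripper_force: 69.2
clock: 7.95
tcp_pos: [0.5461, 0.03, 0.0448]
orientation: [2.274, 2.167, 0.0]
contact_force: [0.5, 0.5, -3.1]
grip_width: 0.025
gripper_force: 69.2
t 7.95 tcp [0.5461 0.03   0.0448] F [ 0.5  0.5 -3.1] M [-0.01  0.01  0.01] w 0.025 gf 69.2 J [-0.59  0.59  0.56  2.03 -0.5   0.66  0.25]
[[0.0483, 0.9988, 0.0001], [0.9988, -0.0483, 0.0001], [0.0001, 0.0001, -1.0]]
0.0298 [306. 234.]
0.0978 [289. 217.]
0.1227 [283. 211.]
```

View pics/s2.png

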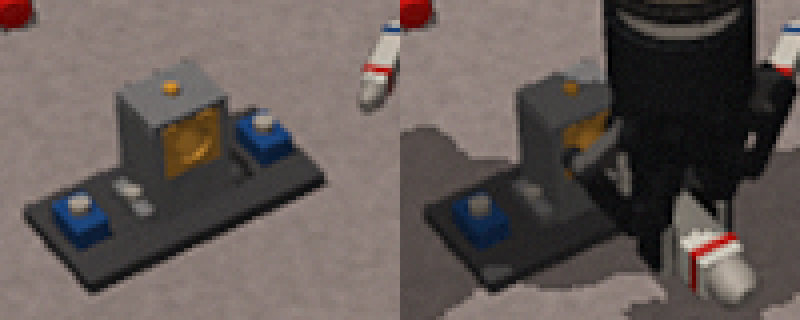

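```bash
python3 -m jog '[{"fingers":0.02,"x":0,"y":0.0006,"z":0.0017,"rx":0,"ry":0,"rz":0},{"fingers":0.02,"x":0.01,"y":0,"z":0.0,"rx":0,"ry":0,"rz":0},{"fingers":0.02,"x":0.008,"y":0,"z":0.0,"rx":0,"ry":0,"rz":0},{"fingers":0.02,"x":0,"y":0,"z":0.0,"rx":0,"ry":0,"rz":0}]';python3 -m jog '[{"fingers":0.02,"x":0.002,"y":0,"z":0.0,"rx":0,"ry":0,"rz":0},{"fingers":0.02,"x":0.001,"y":0,"z":0.0,"rx":0,"ry":0,"rz":0}]';python3 -c "from h import *;st()"
```

```text
clock: 8.45
tcp_pos: [0.5476, 0.0495, 0.0429]
orientation: [-2.272, -2.169, -0.0]
contact_force: [0.3, -0.1, -2.8]
grip_width: 0.0251
gripper_force: 69.2
clock: 8.7
tcp_pos: [0.5477, 0.0508, 0.043]
orientation: [2.275, 2.167, -0.0]
contact_force: [-0.2, 0.5, -2.9]
grip_width: 0.0251
gripper_force: 69.2
t 8.7 tcp [0.5477 0.0508 0.043 ] F [-0.2  0.5 -2.9] M [-0.09  0.02 -0.03] w 0.0251 gf 69.2 J [-0.63  0.6   0.56  2.02 -0.51  0.66  0.21]
[[0.0486, 0.9988, 0.0], [0.9988, -0.0486, -0.0001], [-0.0001, 0.0, -1.0]]
```

```bash
for i in 1; do python3 -m jog '[{"fingers":0.02,"x":0.0015,"y":0,"z":0.0,"rx":0,"ry":0,"rz":0},{"fingers":0.02,"x":0.001,"y":0,"z":0.0,"rx":0,"ry":0,"rz":0}]';done;python3 -m jog '[{"fingers":0.02,"x":0.001,"y":0,"z":0.0,"rx":0,"ry":0,"rz":0}]';python3 -m jog '[{"fingers":0.02,"x":0.001,"y":0,"z":0.0,"rx":0,"ry":0,"rz":0}]';python3 -c "from h import *;st()"
```

```text
clock: 8.95
tcp_pos: [0.5478, 0.0534, 0.043]
orientation: [-2.275, -2.167, -0.0]
contact_force: [-0.6, 0.4, -3.3]
grip_width: 0.0252
gripper_force: 69.2
clock: 9.07
tcp_pos: [0.5479, 0.0544, 0.043]
orientation: [-2.275, -2.167, 0.0]
contact_force: [0.1, -0.3, -3.4]
grip_width: 0.0248
gripper_force: 69.2
clock: 9.2
tcp_pos: [0.5479, 0.0554, 0.043]
orientation: [2.275, 2.167, 0.0]
contact_force: [-0.2, -0.3, -2.9]
grip_width: 0.0247
gripper_force: 69.2
t 9.2 tcp [0.5479 0.0554 0.043 ] F [-0.2 -0.3 -2.9] M [ 0.05 -0.03  0.01] w 0.0247 gf 69.2 J [-0.64  0.6   0.56  2.02 -0.51  0.66  0.2 ]
[[0.0485, 0.9988, 0.0], [0.9988, -0.0485, 0.0], [0.0, 0.0, -1.0]]
```

```bash
python3 -m jog '[{"fingers":0.02,"x":0.001,"y":0,"z":0.0,"rx":0,"ry":0,"rz":0}]';python3 -m jog '[{"fingers":0.02,"x":0.001,"y":0,"z":0.0,"rx":0,"ry":0,"rz":0}]';python3 -m jog '[{"fingers":0.02,"x":0.001,"y":0,"z":0.0,"rx":0,"ry":0,"rz":0}]';python3 -c "from h import *;st()"
```

```text
clock: 9.32
tcp_pos: [0.548, 0.0565, 0.043]
orientation: [-2.275, -2.167, -0.0]
contact_force: [0.3, 0.4, -3.5]
grip_width: 0.0249
gripper_force: 69.2
clock: 9.45
tcp_pos: [0.548, 0.0575, 0.043]
orientation: [-2.275, -2.167, -0.0]
contact_force: [-0.2, -1.3, -3.4]
grip_width: 0.0248
gripper_force: 69.2
clock: 9.57
tcp_pos: [0.5481, 0.0585, 0.043]
orientation: [2.275, 2.167, 0.0]
contact_force: [0.2, 0.1, -2.9]
grip_width: 0.0252
gripper_force: 69.2
t 9.57 tcp [0.5481 0.0585 0.043 ] F [ 0.2  0.1 -2.9] M [-0.07 -0.07 -0.02] w 0.0252 gf 69.2 J [-0.64  0.6   0.56  2.02 -0.51  0.66  0.2 ]
[[0.0485, 0.9988, 0.0001], [0.9988, -0.0485, 0.0], [0.0, 0.0001, -1.0]]
```

```bash
python3 -m jog '[{"fingers":0.02,"x":0.001,"y":0,"z":0.0,"rx":0,"ry":0,"rz":0}]';python3 -m jog '[{"fingers":0.02,"x":0.001,"y":0,"z":0.0,"rx":0,"ry":0,"rz":0}]';python3 -m jog '[{"fingers":0.02,"x":0.001,"y":0,"z":0.0,"rx":0,"ry":0,"rz":0}]';python3 -m jog '[{"fingers":0.02,"x":0.001,"y":0,"z":0.0,"rx":0,"ry":0,"rz":0}]';python3 -c "from h import *;st()"
```

```text
clock: 9.7
tcp_pos: [0.5482, 0.0595, 0.043]
orientation: [2.275, 2.167, 0.0]
contact_force: [0.3, 0.1, -3.9]
grip_width: 0.0246
gripper_force: 69.2
clock: 9.82
tcp_pos: [0.5482, 0.0605, 0.043]
orientation: [2.275, 2.167, 0.0]
contact_force: [0.4, -0.0, -3.1]
grip_width: 0.0249
gripper_force: 69.2
clock: 9.95
tcp_pos: [0.5483, 0.0614, 0.043]
orientation: [2.275, 2.167, 0.0]
contact_force: [-0.6, -0.7, -3.8]
grip_width: 0.0249
gripper_force: 69.2
clock: 10.07
tcp_pos: [0.5483, 0.0625, 0.043]
orientation: [2.275, 2.167, 0.0]
contact_force: [0.7, -0.5, -3.5]
grip_width: 0.0253
gripper_force: 69.2
t 10.07 tcp [0.5483 0.0625 0.043 ] F [ 0.7 -0.5 -3.5] M [-0.04 -0.06 -0.  ] w 0.0253 gf 69.2 J [-0.65  0.6   0.56  2.02 -0.51  0.66  0.19]
[[0.0485, 0.9988, 0.0002], [0.9988, -0.0485, 0.0], [0.0, 0.0002, -1.0]]
```

```bash
for i in 1; do python3 -m jog '[{"fingers":0.02,"x":0.0015,"y":0,"z":0.0,"rx":0,"ry":0,"rz":0},{"fingers":0.02,"x":0.0015,"y":0,"z":0.0,"rx":0,"ry":0,"rz":0}]';done;python3 -m jog '[{"fingers":0.02,"x":0.0015,"y":0,"z":0.0,"rx":0,"ry":0,"rz":0},{"fingers":0.02,"x":0.0015,"y":0,"z":0.0,"rx":0,"ry":0,"rz":0}]';python3 -c "from h import *;st()"; python3 -m jog '[{"fingers":0.02,"x":0.0015,"y":0,"z":0.0,"rx":0,"ry":0,"rz":0},{"fingers":0.02,"x":0.0015,"y":0,"z":0.0,"rx":0,"ry":0,"rz":0}]';python3 -c "from h import *;st()"
```

```text
clock: 10.32
tcp_pos: [0.5485, 0.0655, 0.043]
orientation: [2.274, 2.167, 0.0]
contact_force: [0.2, -0.1, -3.7]
grip_width: 0.0247
gripper_force: 69.2
clock: 10.58
tcp_pos: [0.5486, 0.0685, 0.043]
orientation: [2.274, 2.167, 0.0]
contact_force: [1.0, -0.7, -3.9]
grip_width: 0.0248
gripper_force: 69.2
t 10.57 tcp [0.5486 0.0685 0.043 ] F [ 1.  -0.7 -3.9] M [-0.1  -0.16 -0.05] w 0.0248 gf 69.2 J [-0.66  0.6   0.56  2.02 -0.51  0.66  0.18]
[[0.0484, 0.9988, 0.0001], [0.9988, -0.0484, -0.0], [-0.0, 0.0001, -1.0]]
clock: 10.82
tcp_pos: [0.5488, 0.0715, 0.043]
orientation: [2.275, 2.167, 0.0]
contact_force: [1.3, -0.6, -4.1]
grip_width: 0.0251
gripper_force: 69.2
t 10.82 tcp [0.5488 0.0715 0.043 ] F [ 1.3 -0.6 -4.1] M [-0.12 -0.18 -0.03] w 0.0251 gf 69.2 J [-0.67  0.6   0.56  2.02 -0.51  0.66  0.18]
[[0.0484, 0.9988, 0.0001], [0.9988, -0.0484, -0.0], [-0.0, 0.0001, -1.0]]
```

```bash
python3 -m jog '[{"fingers":0.02,"x":0.0015,"y":0.0003,"z":0.0003,"rx":0,"ry":0,"rz":0},{"fingers":0.02,"x":0.0015,"y":0,"z":0.0,"rx":0,"ry":0,"rz":0}]';python3 -m jog '[{"fingers":0.02,"x":0.0015,"y":0,"z":0.0,"rx":0,"ry":0,"rz":0},{"fingers":0.02,"x":0.0015,"y":0,"z":0.0,"rx":0,"ry":0,"rz":0}]';python3 -c "from h import *;st()"; python3 -m jog '[{"fingers":0.02,"x":0.0015,"y":0,"z":0.0,"rx":0,"ry":0,"rz":0},{"fingers":0.02,"x":0.0015,"y":0,"z":0.0,"rx":0,"ry":0,"rz":0}]';python3 -c "from h import *;st()"
```

```text
clock: 11.08
tcp_pos: [0.549, 0.0746, 0.0426]
orientation: [-2.274, -2.167, 0.0]
contact_force: [0.0, -0.8, -2.9]
grip_width: 0.025
gripper_force: 69.3
clock: 11.32
tcp_pos: [0.5492, 0.0775, 0.0427]
orientation: [-2.274, -2.167, 0.0]
contact_force: [-1.2, -0.5, -4.0]
grip_width: 0.0251
gripper_force: 69.3
t 11.32 tcp [0.5492 0.0775 0.0427] F [-1.2 -0.5 -4. ] M [-0.01 -0.05 -0.03] w 0.0251 gf 69.3 J [-0.68  0.6   0.56  2.01 -0.51  0.66  0.17]
[[0.0484, 0.9988, -0.0002], [0.9988, -0.0484, 0.0001], [0.0001, -0.0002, -1.0]]
clock: 11.58
tcp_pos: [0.5493, 0.0805, 0.0427]
orientation: [-2.274, -2.167, 0.0]
contact_force: [0.9, -0.1, -3.3]
grip_width: 0.0251
gripper_force: 69.3
t 11.57 tcp [0.5493 0.0805 0.0427] F [ 0.9 -0.1 -3.3] M [-0.03 -0.   -0.03] w 0.0251 gf 69.3 J [-0.68  0.61  0.56  2.01 -0.51  0.66  0.16]
[[0.0483, 0.9988, -0.0001], [0.9988, -0.0483, 0.0001], [0.0001, -0.0001, -1.0]]
```

Going well. Now in small steps until the shoulder makes contact.

```bash
python3 -m jog '[{"fingers":0.02,"x":0.001,"y":0,"z":0,"rx":0,"ry":0,"rz":0},{"fingers":0.02,"x":0.001,"y":0,"z":0.0,"rx":0,"ry":0,"rz":0}]'|grep -E 'tcp|contact';python3 -m jog '[{"fingers":0.02,"x":0.0007,"y":0,"z":0.0,"rx":0,"ry":0,"rz":0}]'|grep -E 'tcp|contact';python3 -m jog '[{"fingers":0.02,"x":0.0005,"y":0,"z":0.0,"rx":0,"ry":0,"rz":0}]'|grep -E 'tcp|contact';python3 -m jog '[{"fingers":0.02,"x":0.0005,"y":0,"z":0.0,"rx":0,"ry":0,"rz":0}]'|grep -E 'tcp|contact'
```

```text
tcp_pos: [0.5494, 0.0825, 0.0427]
contact_force: [0.1, -0.3, -3.6]
tcp_pos: [0.5495, 0.0832, 0.0427]
contact_force: [0.3, 0.9, -4.3]
tcp_pos: [0.5495, 0.0836, 0.0427]
contact_force: [0.3, -0.3, -3.9]
tcp_pos: [0.5496, 0.0841, 0.0427]
contact_force: [0.2, -0.0, -2.6]
```

```bash
python3 -c "from h import *;st()"
```

```text
t 12.2 tcp [0.5496 0.0841 0.0427] F [ 0.2 -0.  -2.6] M [-0.06  0.02  0.01] w 0.0253 gf 69.3 J [-0.69  0.61  0.56  2.01 -0.51  0.66  0.15]
[[0.0484, 0.9988, -0.0], [0.9988, -0.0484, 0.0], [0.0, -0.0, -1.0]]
```

```bash
python3 -m jog '[{"fingers":0.02,"x":0.0005,"y":0,"z":0.0,"rx":0,"ry":0,"rz":0}]'|grep -E 'tcp|contact';python3 -m jog '[{"fingers":0.02,"x":0.0005,"y":0,"z":0.0,"rx":0,"ry":0,"rz":0}]'|grep -E 'tcp|contact';python3 -m jog '[{"fingers":0.02,"x":0.0005,"y":0,"z":0.0,"rx":0,"ry":0,"rz":0}]'|grep -E 'tcp|contact'
```

```text
tcp_pos: [0.5496, 0.0842, 0.0427]
contact_force: [-0.7, -1.8, -3.2]
tcp_pos: [0.5496, 0.0843, 0.0427]
contact_force: [-0.2, -3.2, -3.0]
tcp_pos: [0.5496, 0.0843, 0.0427]
contact_force: [-1.0, -4.9, -3.1]
```

```bash
python3 -m jog '[{"fingers":0.02,"x":0.001,"y":0,"z":0.0,"rx":0,"ry":0,"rz":0},{"fingers":0.02,"x":0,"y":0,"z":0.0,"rx":0,"ry":0,"rz":0}]'|grep -E 'tcp|contact';python3 -m jog '[{"fingers":0.02,"x":-0.003,"y":0,"z":0.0,"rx":0,"ry":0,"rz":0},{"fingers":0.02,"x":-0.005,"y":0,"z":0.0,"rx":0,"ry":0,"rz":0},{"fingers":0.02,"x":-0.005,"y":0,"z":0.0,"rx":0,"ry":0,"rz":0},{"fingers":0.02,"x":-0.005,"y":0,"z":0.0,"rx":0,"ry":0,"rz":0}]'|grep -E 'tcp|contact';python3 -m jog '[{"fingers":0.02,"x":-0.005,"y":0,"z":0.0,"rx":0,"ry":0,"rz":0},{"fingers":0.02,"x":-0.007,"y":0,"z":0.0,"rx":0,"ry":0,"rz":0},{"fingers":0.02,"x":-0.01,"y":0,"z":0.0,"rx":0,"ry":0,"rz":0},{"fingers":0.02,"x":-0.01,"y":0,"z":0.0,"rx":0,"ry":0,"rz":0},{"fingers":0.02,"x":0,"y":0,"z":0.0,"rx":0,"ry":0,"rz":0}]'
```

```text
tcp_pos: [0.5495, 0.0843, 0.0427]
contact_force: [-0.2, -6.5, -2.2]
tcp_pos: [0.5489, 0.0685, 0.0427]
contact_force: [-0.6, 0.1, -2.0]
clock: 13.95
tcp_pos: [0.5472, 0.0351, 0.0428]
orientation: [2.277, 2.164, -0.0]
contact_force: [-1.0, 0.4, -3.5]
grip_width: 0.0248
gripper_force: 69.3
```

```bash
python3 -m jog '[{"fingers":0.02,"x":0,"y":0,"z":-0.02,"rx":0,"ry":0,"rz":0},{"fingers":0.02,"x":0,"y":0,"z":-0.04,"rx":0,"ry":0,"rz":0},{"fingers":0.02,"x":0,"y":0,"z":-0.02,"rx":0,"ry":0,"rz":0},{"fingers":0.02,"x":0,"y":0,"z":0.0,"rx":0,"ry":0,"rz":0}]'|grep -E 'tcp|contact';python3 -m jog '[{"fingers":0.02,"x":0.03,"y":0,"z":0.0,"rx":0,"ry":0,"rz":0},{"fingers":0.02,"x":0.045,"y":0,"z":0.0,"rx":0,"ry":0,"rz":0},{"fingers":0.02,"x":0.05,"y":0,"z":0.0,"rx":0,"ry":0,"rz":0},{"fingers":0.02,"x":0.045,"y":0,"z":0.0,"rx":0,"ry":0,"rz":0},{"fingers":0.02,"x":0.032,"y":0,"z":0.0,"rx":0,"ry":0,"rz":0},{"fingers":0.02,"x":0,"y":0,"z":0.0,"rx":0,"ry":0,"rz":0},{"fingers":0.02,"x":0,"y":0,"z":0.0,"rx":0,"ry":0,"rz":0}]'|grep -E 'tcp|contact';python3 -c "from h import *;st()"
```

```text
tcp_pos: [0.5488, 0.0373, 0.1251]
contact_force: [-0.4, 1.0, -3.6]
tcp_pos: [0.5565, 0.2377, 0.122]
contact_force: [-0.3, -0.5, -3.3]
t 15.32 tcp [0.5565 0.2377 0.122 ] F [-0.3 -0.5 -3.3] M [-0.12 -0.04 -0.01] w 0.0252 gf 69.5 J [-0.97  0.56  0.64  1.85 -0.43  0.87 -0.17]
[[0.0483, 0.9988, -0.0012], [0.9988, -0.0483, -0.0012], [-0.0013, -0.0011, -1.0]]
```

```bash
python3 -m jog '[{"fingers":0.02,"x":0,"y":0,"z":0.03,"rx":0,"ry":0,"rz":0},{"fingers":0.02,"x":0,"y":0,"z":0.035,"rx":0,"ry":0,"rz":0},{"fingers":0.02,"x":0,"y":0,"z":0.012,"rx":0,"ry":0,"rz":0},{"fingers":0.02,"x":0,"y":0,"z":0.002,"rx":0,"ry":0,"rz":0},{"fingers":0.02,"x":0,"y":0,"z":0,"rx":0,"ry":0,"rz":0},{"fingers":0.02,"x":0,"y":0,"z":0,"rx":0,"ry":0,"rz":0}]'|grep -E 'tcp|contact';python3 -c "
from h import *
o,M=st();p=np.array(o['tcp_pos']);y=.2222;print('to pre',M.T@(np.array([.5495+(y-.0843)*.0484,y,.0427])-p))"
```

```text
tcp_pos: [0.5579, 0.2386, 0.0449]
contact_force: [-0.2, -0.0, -4.7]
t 16.07 tcp [0.5579 0.2386 0.0449] F [-0.2 -0.  -4.7] M [-0.01  0.06  0.02] w 0.0252 gf 69.3 J [-0.91  0.67  0.56  1.89 -0.51  0.73 -0.11]
[[0.0485, 0.9988, 0.0017], [0.9988, -0.0485, 0.001], [0.0011, 0.0017, -1.0]]
to pre [-0.01650491 -0.00092253  0.0021499 ]
```

```bash
python3 -m jog '[{"fingers":0.02,"x":-0.005,"y":-0.001,"z":0.002,"rx":0,"ry":0,"rz":0},{"fingers":0.02,"x":-0.006,"y":0,"z":0,"rx":0,"ry":0,"rz":0},{"fingers":0.02,"x":0,"y":0,"z":0,"rx":0,"ry":0,"rz":0},{"fingers":0.02,"x":0,"y":0,"z":0,"rx":0,"ry":0,"rz":0}]'|grep -E 'tcp|contact';python3 -c "
from h import *
o,M=st();p=np.array(o['tcp_pos']);y=.2222;print('to pre',M.T@(np.array([.5495+(y-.0843)*.0484,y,.0427])-p))"
```

```text
tcp_pos: [0.5556, 0.2275, 0.0418]
contact_force: [-0.4, 0.9, -3.4]
t 16.57 tcp [0.5556 0.2275 0.0418] F [-0.4  0.9 -3.4] M [ 0.02  0.04 -0.05] w 0.025 gf 69.3 J [-0.9   0.66  0.55  1.9  -0.51  0.72 -0.09]
[[0.0486, 0.9988, 0.0001], [0.9988, -0.0486, 0.0002], [0.0002, 0.0001, -1.0]]
to pre [-0.00522031  0.00081303 -0.00091896]
```

```bash
python3 -m jog '[{"fingers":0.02,"x":-0.003,"y":0.0008,"z":-0.0009,"rx":0,"ry":0,"rz":0},{"fingers":0.02,"x":-0.002,"y":0,"z":0,"rx":0,"ry":0,"rz":0},{"fingers":0.02,"x":0,"y":0,"z":0,"rx":0,"ry":0,"rz":0}]'|grep -E 'tcp|contact';python3 -c "
from h import *
o,M=st();p=np.array(o['tcp_pos']);y=.2222;print('to pre',M.T@(np.array([.5495+(y-.0843)*.0484,y,.0427])-p))"
```

```text
tcp_pos: [0.5561, 0.2221, 0.0426]
contact_force: [-0.5, 0.1, -3.8]
t 16.95 tcp [0.5561 0.2221 0.0426] F [-0.5  0.1 -3.8] M [-0.03  0.02 -0.03] w 0.0251 gf 69.3 J [-0.89  0.66  0.55  1.91 -0.51  0.72 -0.08]
[[0.0489, 0.9988, 0.0], [0.9988, -0.0489, -0.0001], [-0.0001, 0.0, -1.0]]
to pre [ 7.46355416e-05  2.21623238e-05 -7.62125616e-05]
```

```bash
for k in 1 ; do python3 -m jog '[{"fingers":0.02,"x":-0.001,"y":0,"z":0,"rx":0,"ry":0,"rz":0},{"fingers":0.02,"x":-0.001,"y":0,"z":0,"rx":0,"ry":0,"rz":0}]'|grep -E 'tcp|contact';done;python3 -m jog '[{"fingers":0.02,"x":-0.001,"y":0,"z":0,"rx":0,"ry":0,"rz":0}]'|grep -E 'tcp|contact';python3 -m jog '[{"fingers":0.02,"x":-0.001,"y":0,"z":0,"rx":0,"ry":0,"rz":0}]'|grep -E 'tcp|contact';python3 -m jog '[{"fingers":0.02,"x":-0.0007,"y":0,"z":0,"rx":0,"ry":0,"rz":0}]'|grep -E 'tcp|contact';python3 -m jog '[{"fingers":0.02,"x":-0.0005,"y":0,"z":0,"rx":0,"ry":0,"rz":0}]'|grep -E 'tcp|contact'; python3 -c "from h import *;st()"
```

```text
tcp_pos: [0.556, 0.2204, 0.0426]
contact_force: [0.1, 0.2, -3.3]
tcp_pos: [0.5559, 0.2194, 0.0426]
contact_force: [0.1, -0.2, -3.7]
tcp_pos: [0.5559, 0.2184, 0.0426]
contact_force: [-0.2, -0.3, -3.4]
tcp_pos: [0.5559, 0.2176, 0.0426]
contact_force: [0.2, 0.3, -2.6]
tcp_pos: [0.5559, 0.2173, 0.0426]
contact_force: [-0.1, 0.9, -2.5]
t 17.7 tcp [0.5559 0.2173 0.0426] F [-0.1  0.9 -2.5] M [0.07 0.07 0.03] w 0.0252 gf 69.4 J [-0.88  0.66  0.55  1.91 -0.51  0.72 -0.08]
[[0.0484, 0.9988, 0.0002], [0.9988, -0.0484, 0.0002], [0.0002, 0.0001, -1.0]]
```

```bash
python3 -m jog '[{"fingers":0.02,"x":-0.0006,"y":0,"z":0,"rx":0,"ry":0,"rz":0}]'|grep -E 'tcp|contact';python3 -m jog '[{"fingers":0.02,"x":-0.0006,"y":0,"z":0,"rx":0,"ry":0,"rz":0}]'|grep -E 'tcp|contact';python3 -m jog '[{"fingers":0.02,"x":-0.0005,"y":0,"z":0,"rx":0,"ry":0,"rz":0}]'|grep -E 'tcp|contact'; python3 -c "from h import *;st()"
```

```text
tcp_pos: [0.556, 0.217, 0.0427]
contact_force: [-0.0, 1.7, -2.9]
tcp_pos: [0.5561, 0.2166, 0.0428]
contact_force: [1.0, 2.1, -3.6]
tcp_pos: [0.5562, 0.2164, 0.0429]
contact_force: [1.0, 2.7, -3.0]
t 18.07 tcp [0.5562 0.2164 0.0429] F [ 1.   2.7 -3. ] M [ 0.68 -0.22  0.07] w 0.0251 gf 69.5 J [-0.88  0.66  0.55  1.91 -0.51  0.71 -0.07]
[[0.0479, 0.9989, 0.0009], [0.9989, -0.0479, 0.0011], [0.0012, 0.0009, -1.0]]
```

```bash
python3 -m jog '[{"fingers":0.02,"x":-0.0006,"y":0.0004,"z":-0.0004,"rx":0,"ry":0,"rz":0}]'|grep -E 'tcp|contact';python3 -m jog '[{"fingers":0.02,"x":-0.0006,"y":0,"z":0,"rx":0,"ry":0,"rz":0}]'|grep -E 'tcp|contact';python3 -m jog '[{"fingers":0.02,"x":-0.0005,"y":0,"z":0,"rx":0,"ry":0,"rz":0}]'|grep -E 'tcp|contact'; python3 -c "from h import *;st()"
```

```text
tcp_pos: [0.5564, 0.216, 0.0432]
contact_force: [1.2, 4.9, -5.1]
tcp_pos: [0.5563, 0.216, 0.0432]
contact_force: [0.7, 6.4, -3.7]
tcp_pos: [0.5563, 0.2159, 0.0432]
contact_force: [1.7, 7.8, -3.8]
t 18.45 tcp [0.5563 0.2159 0.0432] F [ 1.7  7.8 -3.8] M [ 1.57 -0.26  0.04] w 0.025 gf 69.4 J [-0.88  0.65  0.55  1.91 -0.51  0.71 -0.07]
[[0.047, 0.9989, 0.0007], [0.9989, -0.047, 0.0024], [0.0024, 0.0006, -1.0]]
```

```bash
python3 -m jog '[{"fingers":0.02,"x":0,"y":0,"z":0,"rx":0,"ry":0,"rz":0},{"fingers":0.02,"x":0,"y":0,"z":0,"rx":0,"ry":0,"rz":0},{"fingers":0.02,"x":0,"y":0,"z":0,"rx":0,"ry":0,"rz":0}]'|grep -E 'tcp|contact';python3 -m jog '[{"fingers":0.02,"x":0,"y":0,"z":0,"rx":0,"ry":0,"rz":0},{"fingers":0.02,"x":0,"y":0,"z":0,"rx":0,"ry":0,"rz":0},{"fingers":0.02,"x":0,"y":0,"z":0,"rx":0,"ry":0,"rz":0}]'|grep -E 'tcp|contact';python3 -m jog '[{"fingers":0.02,"x":0,"y":0,"z":0,"rx":0,"ry":0,"rz":0},{"fingers":0.02,"x":0,"y":0,"z":0,"rx":0,"ry":0,"rz":0},{"fingers":0.02,"x":0,"y":0,"z":0,"rx":0,"ry":0,"rz":0},{"fingers":0.02,"x":0,"y":0,"z":0,"rx":0,"ry":0,"rz":0}]'|grep -E 'tcp|contact'
```

```text
tcp_pos: [0.5564, 0.216, 0.0432]
contact_force: [1.1, 7.6, -4.0]
tcp_pos: [0.5563, 0.216, 0.0432]
contact_force: [0.6, 6.8, -3.9]
tcp_pos: [0.5563, 0.2159, 0.0432]
contact_force: [0.5, 7.8, -3.1]
```

```bash
python3 -m jog '[{"fingers":0.02,"x":0.004,"y":0,"z":0,"rx":0,"ry":0,"rz":0},{"fingers":0.02,"x":0.01,"y":0,"z":0,"rx":0,"ry":0,"rz":0},{"fingers":0.02,"x":0.018,"y":0,"z":0,"rx":0,"ry":0,"rz":0},{"fingers":0.02,"x":0,"y":0,"z":-0.02,"rx":0,"ry":0,"rz":0},{"fingers":0.02,"x":0,"y":0,"z":-0.045,"rx":0,"ry":0,"rz":0},{"fingers":0.02,"x":0,"y":0,"z":-0.02,"rx":0,"ry":0,"rz":0},{"fingers":0.02,"x":0,"y":0,"z":0,"rx":0,"ry":0,"rz":0},{"fingers":0.02,"x":0,"y":0,"z":0,"rx":0,"ry":0,"rz":0}]'|grep -E 'tcp|contact';python3 -m jog '[{"fingers":0.02,"x":-0.04,"y":0,"z":0,"rx":0,"ry":0,"rz":0},{"fingers":0.02,"x":-0.055,"y":-0.001,"z":0,"rx":0,"ry":0,"rz":0},{"fingers":0.02,"x":-0.055,"y":-0.001,"z":0,"rx":0,"ry":0,"rz":0},{"fingers":0.02,"x":-0.055,"y":-0.001,"z":0,"rx":0,"ry":0,"rz":0},{"fingers":0.02,"x":-0.055,"y":-0.001,"z":0,"rx":0,"ry":0,"rz":0},{"fingers":0.02,"x":-0.055,"y":-0.001,"z":0,"rx":0,"ry":0,"rz":0},{"fingers":0.02,"x":-0.055,"y":-0.001,"z":0,"rx":0,"ry":0,"rz":0},{"fingers":0.02,"x":-0.045,"y":0,"z":0,"rx":0,"ry":0,"rz":0}]'|grep -E 'tcp|contact';python3 -m jog '[{"fingers":0.02,"x":0,"y":0,"z":0,"rx":0,"ry":0,"rz":-7},{"fingers":0.02,"x":0,"y":0,"z":0,"rx":0,"ry":0,"rz":-7},{"fingers":0.02,"x":0,"y":0,"z":0,"rx":0,"ry":0,"rz":-6.7},{"fingers":0.02,"x":0,"y":0,"z":0,"rx":0,"ry":0,"rz":0},{"fingers":0.02,"x":0,"y":0,"z":0,"rx":0,"ry":0,"rz":0}]'|grep -E 'tcp|contact';python3 -c "
from h import *
o,M=st();print(M.T@(np.array([.5302,-.175,.0291])-np.array(o['tcp_pos'])),np.degrees(np.arctan2(M[1,0],M[0,0])))"
```

```text
tcp_pos: [0.5566, 0.2456, 0.1269]
contact_force: [-0.5, 0.1, -3.2]
tcp_pos: [0.53, -0.1706, 0.1267]
contact_force: [1.3, 0.1, -4.2]
tcp_pos: [0.531, -0.1683, 0.1272]
contact_force: [0.2, 0.5, -3.2]
t 22.32 tcp [ 0.531  -0.1683  0.1272] F [ 0.2  0.5 -3.2] M [-0.06  0.01 -0.02] w 0.0248 gf 69.5 J [-0.25  0.46  0.58  1.96 -0.34  0.81  0.83]
[[-0.3056, 0.9522, -0.0014], [0.9522, 0.3056, 0.0002], [0.0006, -0.0013, -1.0]]
[-0.00616897 -0.00268202  0.09812608] 107.79275286371191
```

```bash
python3 -m jog '[{"fingers":0.02,"x":-0.006,"y":-0.0027,"z":0.02,"rx":0,"ry":0,"rz":0},{"fingers":0.02,"x":0,"y":0,"z":0.03,"rx":0,"ry":0,"rz":0},{"fingers":0.02,"x":0,"y":0,"z":0.01,"rx":0,"ry":0,"rz":0},{"fingers":0.02,"x":0,"y":0,"z":0,"rx":0,"ry":0,"rz":0},{"fingers":0.02,"x":0,"y":0,"z":0,"rx":0,"ry":0,"rz":0},{"fingers":0.02,"x":0,"y":0,"z":0,"rx":0,"ry":0,"rz":0}]'|grep -E 'tcp|contact';python3 -c "
from h import *
o,M=st();print(M.T@(np.array([.5302,-.175,.0291])-np.array(o['tcp_pos'])),np.degrees(np.arctan2(M[1,0],M[0,0])))
im,d=r.grab_frame('side');cv2.imwrite('pics/s3.png',cv2.resize(im[230:350,290:450,::-1],(800,600),interpolation=3))"
```

```text
tcp_pos: [0.5315, -0.1751, 0.0688]
contact_force: [0.0, 1.0, -3.6]
t 23.07 tcp [ 0.5315 -0.1751  0.0688] F [ 0.   1.  -3.6] M [-0.02  0.02  0.01] w 0.0251 gf 69.3 J [-0.19  0.55  0.52  1.99 -0.41  0.7   0.9 ]
[[-0.3078, 0.9515, 0.0017], [0.9515, 0.3078, -0.0002], [-0.0007, 0.0015, -1.0]]
[ 0.00055214 -0.00127737  0.03972287] 107.92584562066682
```

View pics/s3.png

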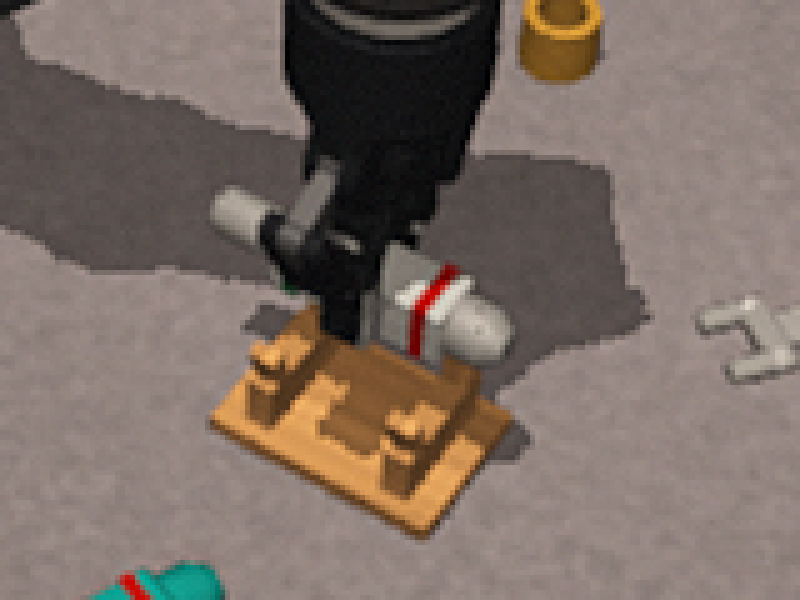

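The gauge hangs square and level above the rest, with its red band at crop (435,310) on the same side as before. The uprights below it are clear, so I'm lowering it.

```bash
python3 -m jog '[{"fingers":0.02,"x":0.0005,"y":-0.001,"z":0.01,"rx":0,"ry":0,"rz":0},{"fingers":0.02,"x":0,"y":0,"z":0.01,"rx":0,"ry":0,"rz":0},{"fingers":0.02,"x":0,"y":0,"z":0.005,"rx":0,"ry":0,"rz":0},{"fingers":0.02,"x":0,"y":0,"z":0.005,"rx":0,"ry":0,"rz":0},{"fingers":0.02,"x":0,"y":0,"z":0.005,"rx":0,"ry":0,"rz":0},{"fingers":0.02,"x":0,"y":0,"z":0.002,"rx":0,"ry":0,"rz":0},{"fingers":0.02,"x":0,"y":0,"z":0,"rx":0,"ry":0,"rz":0},{"fingers":0.02,"x":0,"y":0,"z":0,"rx":0,"ry":0,"rz":0}]'|grep -E 'tcp|contact';python3 -c "
from h import *
o,M=st()"
```

```text
tcp_pos: [0.5299, -0.1749, 0.0312]
contact_force: [0.3, -0.6, -3.3]
t 24.12 tcp [ 0.5299 -0.1749  0.0312] F [ 0.3 -0.6 -3.3] M [-0.03  0.   -0.05] w 0.0248 gf 69.4 J [-0.15  0.61  0.47  2.01 -0.46  0.63  0.93]
[[-0.3077, 0.9515, 0.0004], [0.9515, 0.3077, -0.0001], [-0.0002, 0.0003, -1.0]]
```

```bash
python3 -m jog '[{"fingers":0.02,"x":0,"y":0,"z":0.001,"rx":0,"ry":0,"rz":0},{"fingers":0.02,"x":0,"y":0,"z":0.001,"rx":0,"ry":0,"rz":0},{"fingers":0.02,"x":0,"y":0,"z":0.0003,"rx":0,"ry":0,"rz":0},{"fingers":0.02,"x":0,"y":0,"z":0,"rx":0,"ry":0,"rz":0}]'|grep -E 'tcp|contact'
```

```text
tcp_pos: [0.5298, -0.1748, 0.0291]
contact_force: [-2.7, 1.1, 4.8]
```

```bash
python3 -m jog '[{"fingers":0.03,"x":0,"y":0,"z":0,"rx":0,"ry":0,"rz":0},{"fingers":0.04,"x":0,"y":0,"z":0,"rx":0,"ry":0,"rz":0},{"fingers":0.06,"x":0,"y":0,"z":0,"rx":0,"ry":0,"rz":0},{"fingers":0.08,"x":0,"y":0,"z":0,"rx":0,"ry":0,"rz":0},{"fingers":0.08,"x":0,"y":0,"z":0,"rx":0,"ry":0,"rz":0},{"fingers":0.08,"x":0,"y":0,"z":0,"rx":0,"ry":0,"rz":0}]';python3 -m jog '[{"fingers":0.08,"x":0,"y":0,"z":-0.02,"rx":0,"ry":0,"rz":0},{"fingers":0.08,"x":0,"y":0,"z":-0.04,"rx":0,"ry":0,"rz":0},{"fingers":0.08,"x":0,"y":0,"z":-0.05,"rx":0,"ry":0,"rz":0},{"fingers":0.08,"x":0,"y":0,"z":-0.05,"rx":0,"ry":0,"rz":0},{"fingers":0.08,"x":0,"y":0,"z":-0.05,"rx":0,"ry":0,"rz":0},{"fingers":0.08,"x":0,"y":0,"z":0,"rx":0,"ry":0,"rz":0}]';python3 -c "
from h import *
im,d=r.grab_frame('side');cv2.imwrite('pics/s4.png',cv2.resize(im[180:380,200:466,::-1],(798,600),interpolation=3))
for t in('go_tip','nogo_tip'):print(t,[np.round(x['xyz'],3).tolist() for x in r.landmark_of(t,'side')[:4]])"
```

```text
clock: 25.38
tcp_pos: [0.5297, -0.1748, 0.0287]
orientation: [-1.848, -2.54, 0.0]
contact_force: [0.2, -0.2, -0.8]
grip_width: 0.0802
gripper_force: 0.0
clock: 26.12
tcp_pos: [0.5319, -0.1761, 0.2439]
orientation: [1.845, 2.534, 0.007]
contact_force: [0.5, 0.1, -0.7]
grip_width: 0.08
gripper_force: 0.0
go_tip [[0.359, 0.058, 0.012], [0.302, -0.199, 0.014], [0.508, -0.11, 0.05]]
nogo_tip [[0.43, -0.21, 0.009], [0.55, -0.233, 0.043], [0.381, -0.07, 0.012]]
```

View pics/s4.png

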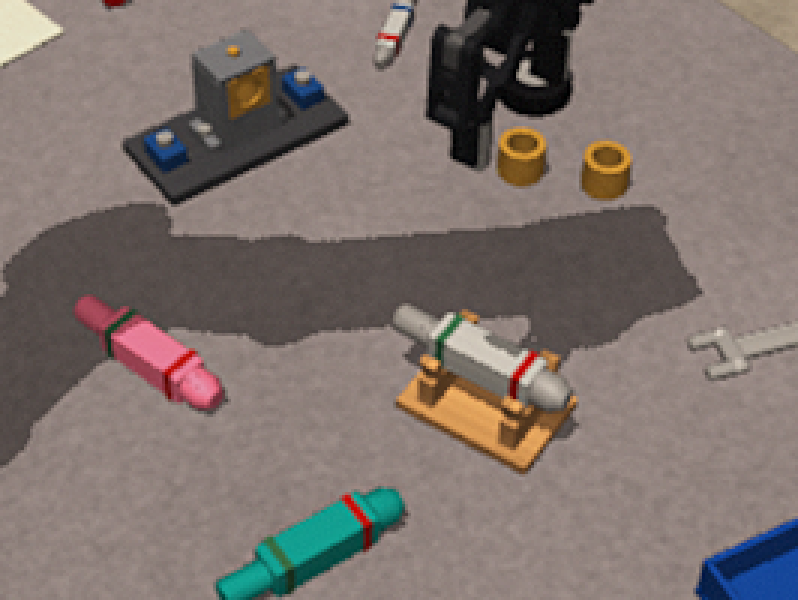

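The gauge lies flat in the rest, with its green band at crop (447,328) and red band at (523,375). Everything else is where it was, and the gripper is clear.

```bash
python3 -c "
from bench import r
print(r.hand_in())"
```

```text
the job is handed in; nothing more can be done
None
```

The job is handed in at about 26 s: the go end slid fully home to the shoulder and out again, the no-go end seated in the bore's far (+y) mouth and went no further under 7–8 N for over a second, and the gauge is back in its rest with nothing else disturbed.

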